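# Raise the hand-scale post until its button snaps out

### The job

Get the hanging stand ready for the hand scale: pull the telescoping post with the red knob and the hook straight up until its sprung button pops out through the upper hole of the outer tube, then let go so that it stands locked there. Leave the other stand (black knob, clip with a white card) as it is.

Things in the scene. Friction and masses are not known exactly. Their poses are not given: they have to be found in the camera images.
- hook_knob (a point): Centre of the red, round, fluted knob on top of the hook stand's sliding post: 28 mm diameter, 32 mm tall, z up. Below it a neck, 14 mm diameter and 17 mm long, and a black 29 mm collar, from which a steel rod with a hook reaches 69 mm along the point's +y, its upper edge 37 mm below the knob's centre. The centre is 198 mm above the counter with the post fully down, and rises with it.
- hook_stand: Hook stand: dark round foot, 96 mm diameter, fixed to the counter, with an upright aluminium outer tube, 30 mm diameter, rim 140 mm above the counter. Origin: centre of the foot's underside; z up. The tube has two 12 mm holes on its -x side, 35 mm and 115 mm above the counter.
- hook_post (a joint): How far the hook stand's post is drawn out, m: 0 fully down, 0.10 end of travel. The button meets the lower hole at 0, the upper hole at 0.080. It starts part-way between them, slides with about 5 N of friction (some 7 N to lift, weight included) and stays where left. Popped into a hole, the button locks the post up and down with about 2 mm of play each way.
- hook_button (a joint): The hook stand's sprung brass button (8 mm diameter), m: about 0 when held in by the tube's wall, 0.009 when popped out through a hole, 6 mm proud of the outer tube. It pops by itself when it comes opposite a hole.
- clip_knob (a point): Centre of the black knob of the other stand, which has the same tubes and sizes but carries a clip with a white paper card in place of the hook, reaching 90 mm along the point's +y. Not to be moved. About 0.2 m or more from the red knob.
Not all that is in view belongs to the job. What is shaped like the hook_stand but orange is not meant.

How it is judged:
By the outcome, as a careful person would: the job done as asked, in the order asked, and still so for the second after the job is handed in, with the robot touching nothing.
It also fails if it takes over 32 s, if anything falls off the work surface, if the arm or the gripper's body presses on something with over 40 N, if the wrist force passes 120 N, or if a joint passes its speed limit or range.

### The arm

A 6-joint arm with a two-finger parallel gripper is mounted at the origin on a cart in front of the work surface, level with it; the furniture and walls round the work are solid. World frame = base frame: x ahead of the robot, y to its left, z up, the work surface at z = 0. Lengths are in m, angles in rad, forces in N, time in s.
With the tool pointing down it reaches from about 0.425 to 1.125 m from the base axis. Payload 14.9 kg.
Tool frame: the origin (TCP) lies on the centre line of the jaws, within the pads' length; the fingertips stand 17 mm ahead of it and the grasp point (between the pads) lies 2 mm behind it; z points along the fingers, x is the direction in which the jaws open and shut, and the axes are right-handed (so a half turn about z gives the same grasp; the last joint's range is limited). The gripper opens to 91 mm and grips with 3 to 60 N. Pads are 32 mm wide; open, the fingers measure 118 mm over their backs; the gripper's body (76 mm by 178 mm) begins 60 mm behind the grasp point.
Start: joints at [-1.181, 0.379, 1.734, -0, 1.028, -0.033], TCP at [0.287, -0.638, 0.231] pointing down, gripper open.
Joint ranges: [-2.77, 2.77], [-0.74, 2.19], [0, 2.66], [-1.06, 4.2], [0.31, 2.87], [-3.08, 3.08]. Speed limits (rad/s): [1.89, 1.89, 2.39, 3.14, 3.14, 3.14].

### API

Orientations are given as a unit quaternion [x, y, z, w].
In Python, from workcell import arm, viewer gives the robot as it stands.
- The arm moves only by the tool send_rows, never from a script. Its argument "rows" is a list of rows, each a list of 6 numbers: the shift along the tool's x, y, z in mm, then the turn, a rotation vector about the tool's x, y, z in degrees. In form: [[dx, dy, dz, rx, ry, rz], ...]. A call has 1 to 12 rows; each row shifts and turns the commanded pose from where the row before left it, along the tool's axes as they then stand; what a row does not reach is not made up. A row lasts 1/8 s, in which the tool goes at most 62.5 mm and 10.7 degrees, less where a joint would pass 70% of its speed; a pose out of reach is approached as far as the arm can. A call with a gripper value outside its range is refused whole. "gripper" is the opening, from 0 (shut) to 1 (fully open), set as the call begins (left out, the last holds). The fingers move at their own pace and stop on an object; "newtons" is the grip in N (left out, the last holds). Time passes only in rows, so rows that do not move let the fingers close. It gives the time, the measured TCP pose, the force and the opening at its end, in the units of the state.
- arm.sense(): the state, without advancing time (a new reading comes with each control period).
- viewer.capture(name): name is "side" or "top"; returns a dict with "image" (384x512x3 uint8, red, green, blue), "fov_y" (degrees; the focal length in pixels is half the picture's height over the tangent of half this angle, whatever the lens; pixels are square), "cx", "cy" (the principal point, pixels), "camera_from_world" (4x4, takes a point from world to camera coordinates). Camera axes: x right, y up, looking along -z (the intrinsics and any distortion apply to the point x, -y, -z); pixel columns grow to the right and rows downward; lengths in m; the calibration is good to about 2 mm. A picture is of the moment at which its call begins. There is no depth.
- arm.job_done(): hands the job in, once; it reports no verdict.
The state is a dict: "clock": time; "joints": joint angles; "dq": joint speeds; "tau": joint torques, N m; "tcp_pos": TCP position; "ee_rot": TCP orientation; "ft_force": force on the tool from outside, world axes, zero at the start; "moment": the same for the moment, N m; "width": finger opening in m.
Only numpy, scipy, OpenCV 4.12 (cv2) and the standard library are available. Lean on these libraries where they do the work, as an engineer would, in place of code of your own. Each camera call takes 0.05 s, during which the arm holds its last target.

## Working session

There is one attempt and no reset: what is moved stays moved. The work goes in short steps, Python scripts to look and compute and a tool call to move; the robot and the scene stay as the last step left them, time stands still between calls to the robot, and variables do not carry over. Pictures are saved under pics/ and viewed, and the job is handed in when it is done.

Besides the shell and the picture viewer there is one more tool, called after ">>>" by a JSON object that holds its "op" and its "data", one argument or row to a line. send_rows: Moves the arm, as the interface text tells. Its arguments: {"type":"object","properties":{"rows":{"type":"array","items":{"type":"array","items":{"type":"number"}}},"gripper":{"type":"number"},"newtons":{"type":"number"}},"required":["rows"]}

```bash
ls && mkdir -p pics && python3 - <<'E'
from workcell import arm, viewer
import cv2, numpy as np, pickle
s=arm.sense(); print({k:np.round(v,3).tolist() for k,v in s.items()})
for n in("side","top"):
    c=viewer.capture(n); pickle.dump(c,open(f"{n}0.pkl","wb"))
    print(n,c.keys(),c["fov_y"],c["cx"],c["cy"],np.round(c["camera_from_world"],4).tolist())
    print({k:v for k,v in c.items() if k not in("image","camera_from_world")})
    cv2.imwrite(f"pics/{n}0.png",cv2.resize(c["image"][:,:,::-1],None,fx=1.5,fy=1.5,interpolation=cv2.INTER_CUBIC))
E
```

```text
pics
{'clock': 0.0, 'joints': [-1.181, 0.379, 1.735, -0.0, 1.029, -0.033], 'dq': [0.002, 0.0, 0.0, -0.001, -0.001, 0.001], 'tau': [0.0, -76.373, -43.436, 0.065, 0.042, -0.0], 'tcp_pos': [0.287, -0.638, 0.23], 'ee_rot': [0.84, -0.543, -0.0, -0.0], 'ft_force': [0.311, 0.33, -0.27], 'moment': [0.012, 0.003, -0.046], 'width': 0.091}
side dict_keys(['image', 'fov_y', 'cx', 'cy', 'camera_from_world']) 50.22863939388075 260.0165389978272 192.9460090713424 [[-0.9665, -0.2566, -0.006, 0.5546], [0.1172, -0.4618, 0.8792, -0.1332], [-0.2283, 0.849, 0.4764, -1.0109], [0.0, 0.0, 0.0, 1.0]]
{'fov_y': 50.22863939388075, 'cx': 260.0165389978272, 'cy': 192.9460090713424}
top dict_keys(['image', 'fov_y', 'cx', 'cy', 'camera_from_world']) 57.79111015073754 254.34522775242152 192.8170901855912 [[-0.0243, -0.9994, -0.0255, 0.1066], [0.9894, -0.0277, 0.1423, -0.5474], [-0.1429, -0.0218, 0.9895, -0.8967], [0.0, 0.0, 0.0, 1.0]]
{'fov_y': 57.79111015073754, 'cx': 254.34522775242152, 'cy': 192.8170901855912}
```

View pics/side0.png

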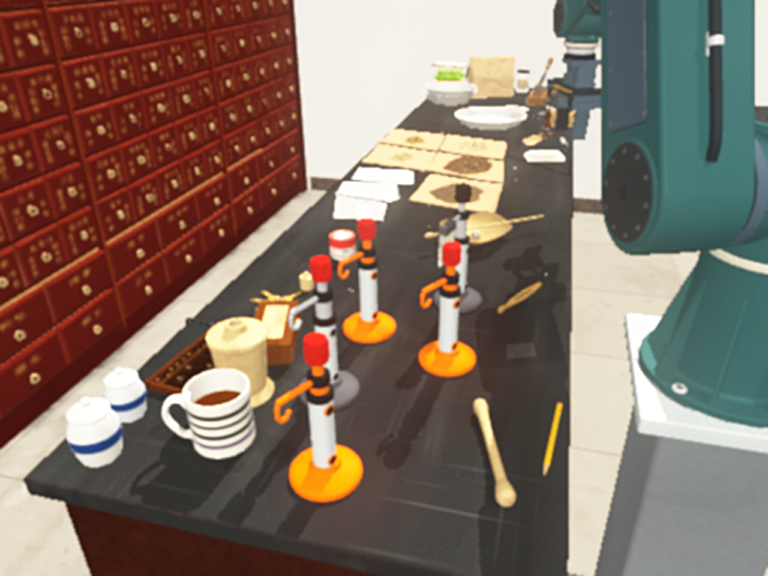

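View pics/top0.png

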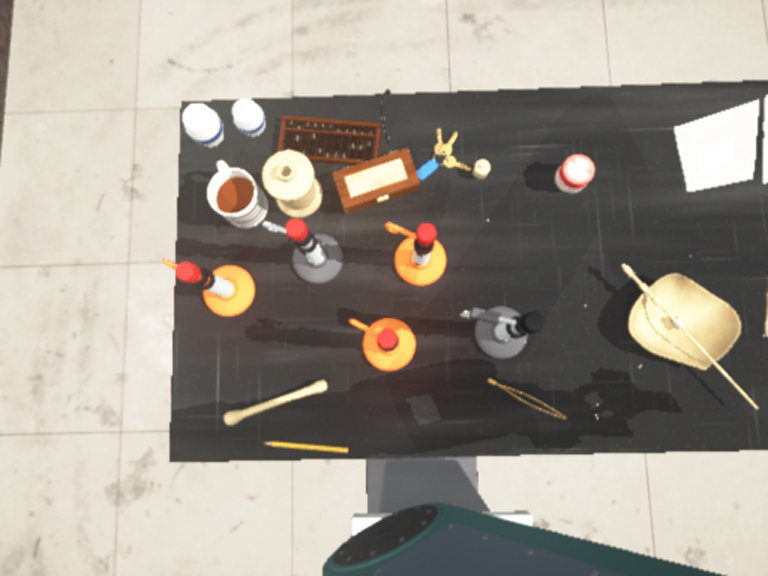

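The red knobs in the side picture (1.5x pixels) are at (321,268) on a dark foot and at (367,230), (452,253) and (316,349) on orange feet. The black knob is at (463,192). In the top picture the dark-foot red knob is at (297,232) and the orange-foot ones are at (426,234), (388,340) and (188,272). I choose the dark-foot one, which has a steel hook, and will check it in a crop.

```bash
python3 - <<'E'
import cv2, numpy as np, pickle
s=pickle.load(open("side0.pkl","rb"))["image"]; t=pickle.load(open("top0.pkl","rb"))["image"]
a=cv2.resize(s[160:280,170:270,::-1],None,fx=4,fy=4,interpolation=cv2.INTER_CUBIC)
b=cv2.resize(t[130:220,165:265,::-1],None,fx=4,fy=4,interpolation=cv2.INTER_CUBIC)
o=np.zeros((480,800,3),np.uint8); o[:,:400]=a; o[:360,400:]=b
cv2.imwrite("pics/crop0.png",o)
E
```

```text
(no output)
```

View pics/crop0.png

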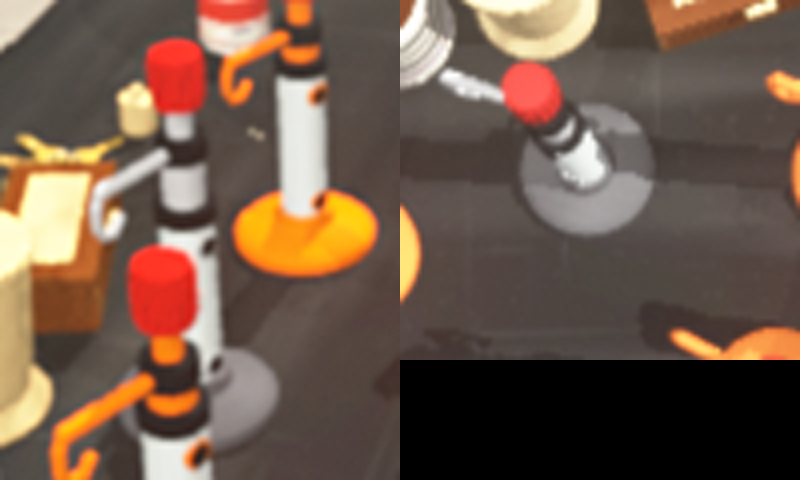

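```bash
cat > h.py <<'E'
import cv2, numpy as np, pickle
from scipy.optimize import least_squares
def K(c):
    f=c["image"].shape[0]/2/np.tan(np.radians(c["fov_y"])/2); return f
def proj(c,P):
    P=np.atleast_2d(P); T=c["camera_from_world"]; q=P@T[:3,:3].T+T[:3,3]; f=K(c)
    return np.c_[c["cx"]+f*q[:,0]/-q[:,2], c["cy"]+f*q[:,1]/q[:,2]]
def ray(c,uv):
    T=np.linalg.inv(c["camera_from_world"]); f=K(c)
    d=T[:3,:3]@np.array([(uv[0]-c["cx"])/f,-(uv[1]-c["cy"])/f,-1]); return T[:3,3],d
def onz(c,uv,z):
    o,d=ray(c,uv); return o+d*(z-o[2])/d[2]
def cyl(p,r=.014,h=.032,n=40):
    a=np.linspace(0,2*np.pi,n); ring=np.c_[r*np.cos(a),r*np.sin(a),0*a]
    return np.r_[ring+[0,0,h/2],ring-[0,0,h/2]]+p
def redblob(c,near,R=25):
    im=cv2.cvtColor(c["image"],cv2.COLOR_RGB2HSV)
    m=(((im[...,0]<6)|(im[...,0]>172))&(im[...,1]>150)&(im[...,2]>110)).astype(np.uint8)
    n,l,st,ce=cv2.connectedComponentsWithStats(m)
    k=min([i for i in range(1,n) if st[i,4]>30],key=lambda i:np.hypot(*(ce[i]-near)))
    return (l==k), st[k], ce[k]
def hullcent(uv):
    h=cv2.convexHull(uv.astype(np.float32)); m=cv2.moments(h); return np.array([m["m10"]/m["m00"]-0.0,m["m01"]/m["m00"]]),cv2.contourArea(h)
def locate(cs,near,p0=(.65,.2,.22)):
    B=[redblob(c,n) for c,n in zip(cs,near)]
    f=lambda p:np.concatenate([hullcent(proj(c,cyl(p)))[0]-b[2] for c,b in zip(cs,B)])
    r=least_squares(f,p0)
    print([ (b[1].tolist(),b[2].round(1)) for b in B],"area",[(hullcent(proj(c,cyl(r.x)))[1],b[1][4]) for c,b in zip(cs,B)])
    print("knob",r.x.round(4),"res",r.fun.round(2)); return r.x
E
python3 - <<'E'
from h import *
s=pickle.load(open("side0.pkl","rb")); t=pickle.load(open("top0.pkl","rb"))
p=locate([s,t],[(214,179),(198,153)])
for n,sp,tp in [("orA",(245,153),(284,156)),("orB",(301,169),(259,227)),("orC",(211,233),(125,181))]: print(n);locate([s,t],[sp,tp])
# feet at z~0.0 (top camera px)
for n,uv in [("hookfoot",(318/1.5,258/1.5)),("A",(420/1.5,259/1.5)),("B",(389/1.5,344/1.5)),("C",(229/1.5,290/1.5)),("clipfoot",(501/1.5,332/1.5))]: print(n,onz(t,uv,.008).round(3))
print("side foot", onz(s,(170+207/4,160+400/4),.008).round(3))
# hook tip
print(onz(t,(165+52/4,130+82/4),p[2]-.05).round(3),onz(s,(170+100/4,160+205/4),p[2]-.05).round(3))
E
```

```text
[([206, 170, 16, 19, 246], array([213.8, 178.5])), ([191, 146, 15, 15, 172], array([197.6, 152.8]))] area [(240.2803130998509, np.int32(246)), (176.62005724501796, np.int32(172))]
knob [0.6177 0.2124 0.2158] res [-0.1  -0.03  0.02  0.1 ]
orA
[([238, 146, 13, 14, 159], array([243.9, 152.7])), ([277, 149, 14, 15, 165], array([283.8, 155.8]))] area [(166.09212834725622, np.int32(159)), (160.75321160489693, np.int32(165))]
knob [0.6098 0.02   0.1971] res [-0.07 -0.02  0.03  0.07]
orB
[([295, 160, 13, 17, 177], array([300.7, 168.5])), ([252, 219, 13, 14, 143], array([257.9, 226. ]))] area [(200.58341799280606, np.int32(177)), (136.73854319704697, np.int32(143))]
knob [0.453  0.0827 0.1989] res [ 0.07  0.02  0.01 -0.1 ]
orC
[([202, 221, 17, 23, 337], array([209.9, 232.3])), ([117, 174, 17, 15, 187], array([125.3, 181.2]))] area [(353.59958247386385, np.int32(337)), (191.48448295285925, np.int32(187))]
knob [0.5624 0.3807 0.1977] res [ 0.27  0.01 -0.   -0.22]
hookfoot [0.617 0.211 0.008]
A [0.61  0.02  0.008]
B [0.453 0.082 0.008]
C [0.561 0.379 0.008]
clipfoot [ 0.47  -0.123  0.008]
side foot [0.608 0.221 0.008]
[0.639 0.269 0.166] [0.64  0.272 0.166]
```

The crop confirms a red knob on a dark foot with a steel hook. It is at (0.618, 0.212, 0.216), so the post is drawn out about 18 mm and about 62 mm remain. The direct line runs over the clip stand at (0.47, -0.12), so I'll go high and farther out.

```bash
cat >> h.py <<'E'
def tool(goal,goalR=None):
    from workcell import arm
    from scipy.spatial.transform import Rotation as Ro
    s=arm.sense(); R=Ro.from_quat(s["ee_rot"]).as_matrix()
    print("t",round(s["clock"],2),"pos",np.round(s["tcp_pos"],4),"F",np.round(s["ft_force"],1),"w",round(float(s["width"]),4))
    for g in goal: print(g,"tool mm",(R.T@(np.array(g)-s["tcp_pos"])*1000).round(1))
    return R
E
python3 - <<'E'
from h import *
print(tool([(.60,-.40,.36),(.618,.212,.36)]).round(4))
E
```

```text
t 0.1 pos [ 0.2871 -0.6381  0.2304] F [ 0.6 -0.4  0.1] w 0.0911
(0.6, -0.4, 0.36) tool mm [ -88.8 -383.  -129.5]
(0.618, 0.212, 0.36) tool mm [-639.5 -650.6 -129.1]
[[ 4.103e-01 -9.119e-01 -4.000e-04]
 [-9.119e-01 -4.103e-01  8.000e-04]
 [-9.000e-04 -0.000e+00 -1.000e+00]]
```

>>> {"op": "send_rows", "data": {
  "rows": [
    [0, 0, -43, 0, 0, 0],
    [0, 0, -43, 0, 0, 0],
    [0, 0, -43, 0, 0, 0],
    [-10, -43, 0, 0, 0, 0],
    [-10, -43, 0, 0, 0, 0],
    [-10, -43, 0, 0, 0, 0],
    [-10, -43, 0, 0, 0, 0],
    [-10, -43, 0, 0, 0, 0],
    [-10, -43, 0, 0, 0, 0],
    [-10, -43, 0, 0, 0, 0],
    [-10, -43, 0, 0, 0, 0],
    [-10, -42, 0, 0, 0, 0]
  ],
  "gripper": 1
}}

```text
clock: 1.6
tcp_pos: [0.6033, -0.3968, 0.3596]
ee_rot: [0.84, -0.543, -0.0, 0.0]
ft_force: [0.4, -0.1, 0.2]
width: 0.0916
```

>>> {"op": "send_rows", "data": {
  "rows": [
    [-46, -22, 0, 0, 0, 0],
    [-46, -22, 0, 0, 0, 0],
    [-46, -22, 0, 0, 0, 0],
    [-46, -22, 0, 0, 0, 0],
    [-46, -22, 0, 0, 0, 0],
    [-46, -22, 0, 0, 0, 0],
    [-46, -22, 0, 0, 0, 0],
    [-46, -22, 0, 0, 0, 0],
    [-46, -22, 0, 0, 0, 0],
    [-46, -22, 0, 0, 0, 0],
    [-46, -22, 0, 0, 0, 0],
    [0, 0, 0, 0, 0, 0]
  ]
}}

```text
clock: 3.1
tcp_pos: [0.615, 0.1656, 0.3595]
ee_rot: [0.841, -0.542, -0.0, 0.0]
ft_force: [-0.6, 1.1, -0.4]
width: 0.0912
```

```bash
python3 - <<'E'
from h import *
tool([(.618,.212,.36),(.6177,.2124,.2138)])
from workcell import viewer
t=viewer.capture("top"); s=viewer.capture("side")
pickle.dump(s,open("side1.pkl","wb"))
o=np.hstack([cv2.resize(x["image"][:,:,::-1],(400,300)) for x in (s,t)]); cv2.imwrite("pics/p1.png",o)
E
```

```text
t 3.1 pos [0.615  0.1656 0.3595] F [-0.6  1.1 -0.4] w 0.0912
(0.618, 0.212, 0.36) tool mm [-41.  -21.9  -0.5]
(0.6177, 0.2124, 0.2138) tool mm [-41.5 -21.9 145.7]
```

View pics/p1.png

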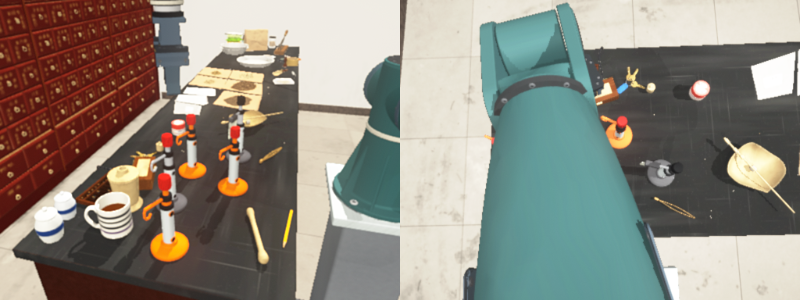

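The side view shows the gripper above the hook-stand knob, with its tip near (170,90) and the knob at (168,140). The top view is blocked by the arm. I'll shift sideways, then go down part-way.

>>> {"op": "send_rows", "data": {
  "rows": [
    [-21, -11, 0, 0, 0, 0],
    [-20.5, -11, 0, 0, 0, 0],
    [0, 0, 0, 0, 0, 0],
    [0, 0, 30, 0, 0, 0],
    [0, 0, 30, 0, 0, 0],
    [0, 0, 30, 0, 0, 0],
    [0, 0, 0, 0, 0, 0]
  ]
}}

```text
clock: 4.08
tcp_pos: [0.6174, 0.2092, 0.2679]
ee_rot: [0.84, -0.543, -0.001, 0.001]
ft_force: [0.2, -0.2, 0.6]
width: 0.091
```

```bash
python3 - <<'E'
from h import *
tool([(.6177,.2124,.2138)])
from workcell import viewer
s=viewer.capture("side"); pickle.dump(s,open("side2.pkl","wb"))
print(proj(s,[(.6177,.2124,.2138)]))
cv2.imwrite("pics/p2.png",cv2.resize(s["image"][100:250,130:330,::-1],None,fx=4,fy=4,interpolation=cv2.INTER_CUBIC))
E
```

```text
t 4.08 pos [0.6174 0.2092 0.2679] F [ 0.2 -0.2  0.6] w 0.091
(0.6177, 0.2124, 0.2138) tool mm [-2.8 -1.8 54.1]
[[213.77848046 179.27475966]]
```

View pics/p2.png

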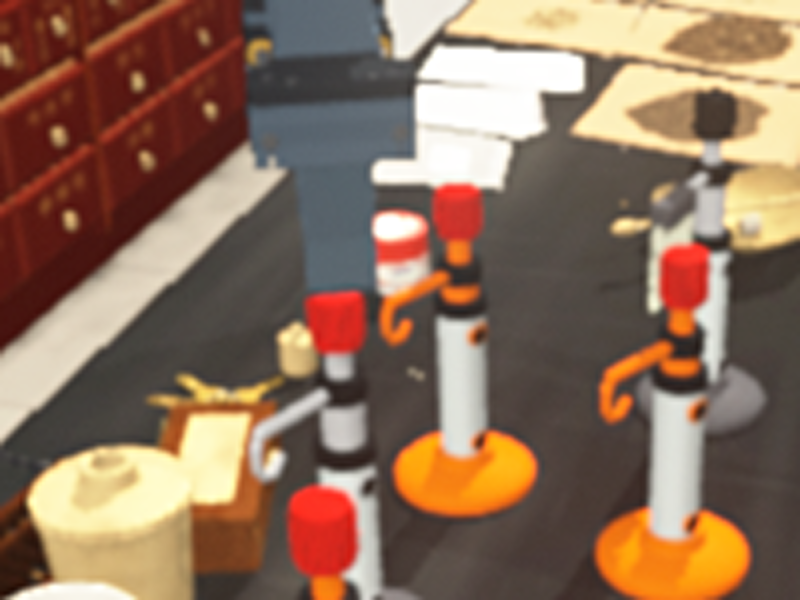

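The fingers sit centred just above the red knob, which is at crop pixel (337,322). I'll correct the small offset, go down and close with a moderate force.

>>> {"op": "send_rows", "data": {
  "rows": [
    [-2.8, -1.8, 0, 0, 0, 0],
    [0, 0, 18, 0, 0, 0],
    [0, 0, 18, 0, 0, 0],
    [0, 0, 17, 0, 0, 0],
    [0, 0, 0, 0, 0, 0],
    [0, 0, 0, 0, 0, 0]
  ]
}}

```text
clock: 4.88
tcp_pos: [0.6191, 0.213, 0.2171]
ee_rot: [0.84, -0.543, 0.0, -0.0]
ft_force: [-0.1, 0.7, -0.2]
width: 0.0912
```

>>> {"op": "send_rows", "data": {
  "rows": [
    [0, 0, 0, 0, 0, 0],
    [0, 0, 0, 0, 0, 0],
    [0, 0, 0, 0, 0, 0],
    [0, 0, 0, 0, 0, 0],
    [0, 0, 0, 0, 0, 0],
    [0, 0, 0, 0, 0, 0]
  ],
  "gripper": 0,
  "newtons": 30
}}

```text
clock: 5.62
tcp_pos: [0.6189, 0.213, 0.2169]
ee_rot: [0.84, -0.543, -0.0, -0.0]
ft_force: [0.4, -0.1, 0.2]
width: 0.0343
```

```bash
python3 - <<'E'
from h import *
tool([(.6177,.2124,.2138)])
E
```

```text
t 5.62 pos [0.6189 0.213  0.2169] F [ 0.4 -0.1  0.2] w 0.0343
(0.6177, 0.2124, 0.2138) tool mm [0.  1.3 3.1]
```

>>> {"op": "send_rows", "data": {
  "rows": [
    [0, 0, 0, 0, 0, 0],
    [0, 0, 0, 0, 0, 0],
    [0, 0, 0, 0, 0, 0]
  ]
}}

```text
clock: 6.0
tcp_pos: [0.6184, 0.2141, 0.2169]
ee_rot: [0.84, -0.543, -0.001, -0.0]
ft_force: [-3.7, 9.7, 0.6]
width: 0.0276
```

The knob is gripped (width 27.6 mm), with about 10 N of side force along tool x. I'll relieve that, then start the lift.

>>> {"op": "send_rows", "data": {
  "rows": [
    [-1.2, 0, 0, 0, 0, 0],
    [0, 0, 0, 0, 0, 0],
    [0, 0, 0, 0, 0, 0]
  ]
}}

```text
clock: 6.38
tcp_pos: [0.6184, 0.2142, 0.2169]
ee_rot: [0.84, -0.543, -0.0, -0.0]
ft_force: [-1.2, 2.9, -0.7]
width: 0.0276
```

>>> {"op": "send_rows", "data": {
  "rows": [
    [0, 0, -5, 0, 0, 0],
    [0, 0, -5, 0, 0, 0],
    [0, 0, -5, 0, 0, 0],
    [0, 0, -5, 0, 0, 0],
    [0, 0, 0, 0, 0, 0]
  ]
}}

```text
clock: 7.0
tcp_pos: [0.6183, 0.2142, 0.237]
ee_rot: [0.84, -0.543, -0.0, -0.0]
ft_force: [-1.6, 3.2, -0.9]
width: 0.0271
```

```bash
python3 - <<'E'
from h import *
tool([(.618,.2136,.279)])
from workcell import viewer
s=viewer.capture("side"); pickle.dump(s,open("side3.pkl","wb"))
cv2.imwrite("pics/p3.png",cv2.resize(s["image"][120:270,130:330,::-1],None,fx=4,fy=4,interpolation=cv2.INTER_CUBIC))
E
```

```text
t 7.0 pos [0.6183 0.2142 0.237 ] F [-1.6  3.2 -0.9] w 0.0271
(0.618, 0.2136, 0.279) tool mm [  0.4   0.5 -42. ]
```

View pics/p3.png

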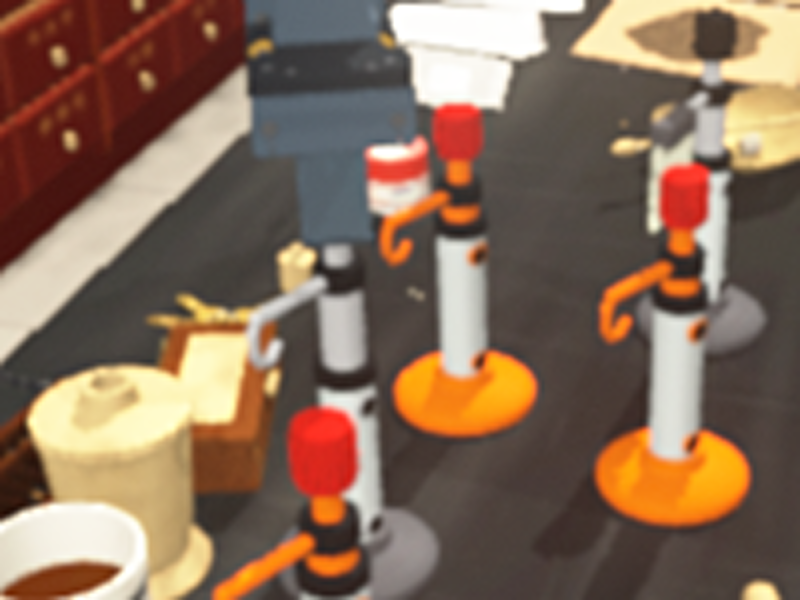

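The post has come up 20 mm: the steel section above the collar at (345,370) is longer. About 42 mm remain, so I'll lift 36 mm and then creep.

>>> {"op": "send_rows", "data": {
  "rows": [
    [0, 0, -4, 0, 0, 0],
    [0, 0, -4, 0, 0, 0],
    [0, 0, -4, 0, 0, 0],
    [0, 0, -4, 0, 0, 0],
    [0, 0, -4, 0, 0, 0],
    [0, 0, -4, 0, 0, 0],
    [0, 0, -4, 0, 0, 0],
    [0, 0, -3, 0, 0, 0],
    [0, 0, -3, 0, 0, 0],
    [0, 0, -1, 0, 0, 0],
    [0, 0, 0, 0, 0, 0]
  ]
}}

```text
clock: 8.43
tcp_pos: [0.6183, 0.2141, 0.2716]
ee_rot: [0.84, -0.543, -0.0, 0.0]
ft_force: [2.0, 5.5, -7.6]
width: 0.0275
```

>>> {"op": "send_rows", "data": {
  "rows": [
    [0, 0, -1, 0, 0, 0],
    [0, 0, -1, 0, 0, 0],
    [0, 0, -1, 0, 0, 0],
    [0, 0, -1, 0, 0, 0]
  ]
}}

```text
clock: 8.93
tcp_pos: [0.6183, 0.2141, 0.2755]
ee_rot: [0.84, -0.543, -0.0, 0.0]
ft_force: [2.6, 5.5, -8.6]
width: 0.0269
```

>>> {"op": "send_rows", "data": {
  "rows": [
    [0, 0, -0.7, 0, 0, 0],
    [0, 0, -0.7, 0, 0, 0],
    [0, 0, 0, 0, 0, 0]
  ]
}}

```text
clock: 9.3
tcp_pos: [0.6183, 0.2142, 0.277]
ee_rot: [0.84, -0.543, -0.0, -0.0]
ft_force: [1.3, 4.3, -7.1]
width: 0.0279
```

>>> {"op": "send_rows", "data": {
  "rows": [
    [0, 0, -0.7, 0, 0, 0],
    [0, 0, -0.7, 0, 0, 0],
    [0, 0, 0, 0, 0, 0]
  ]
}}

```text
clock: 9.68
tcp_pos: [0.6183, 0.2141, 0.2785]
ee_rot: [0.84, -0.543, -0.0, 0.0]
ft_force: [0.5, 4.7, -7.1]
width: 0.0273
```

```bash
python3 - <<'E'
from h import *
tool([(.618,.2136,.279)])
from workcell import viewer
s=viewer.capture("side"); pickle.dump(s,open("side4.pkl","wb"))
cv2.imwrite("pics/p4.png",cv2.resize(s["image"][160:270,170:280,::-1],None,fx=5,fy=5,interpolation=cv2.INTER_CUBIC))
E
```

```text
t 9.68 pos [0.6183 0.2141 0.2785] F [ 0.5  4.7 -7.1] w 0.0273
(0.618, 0.2136, 0.279) tool mm [ 0.4  0.5 -0.5]
```

View pics/p4.png

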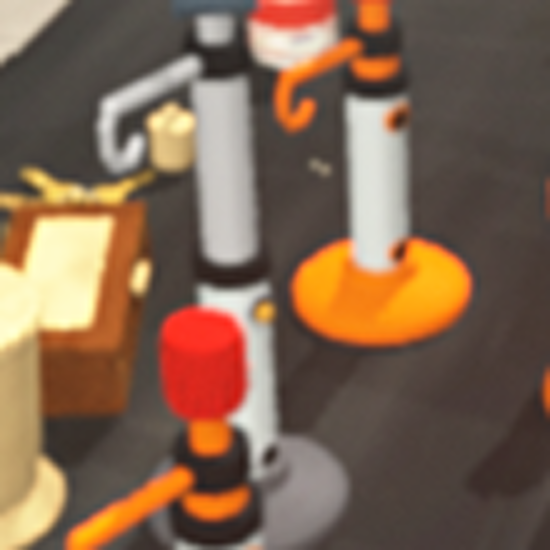

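Brass now shows in the upper hole at crop (263,311). I'll creep on to check whether it has locked, which would show as a rise in force against the play.

>>> {"op": "send_rows", "data": {
  "rows": [
    [0, 0, -0.6, 0, 0, 0],
    [0, 0, -0.6, 0, 0, 0],
    [0, 0, 0, 0, 0, 0]
  ]
}}

```text
clock: 10.1
tcp_pos: [0.6183, 0.2141, 0.2798]
ee_rot: [0.84, -0.543, -0.0, 0.0]
ft_force: [1.8, 4.9, -7.0]
width: 0.0276
```

>>> {"op": "send_rows", "data": {
  "rows": [
    [0, 0, -0.6, 0, 0, 0],
    [0, 0, -0.6, 0, 0, 0],
    [0, 0, 0, 0, 0, 0]
  ]
}}

```text
clock: 10.48
tcp_pos: [0.6183, 0.2141, 0.281]
ee_rot: [0.84, -0.543, -0.0, 0.0]
ft_force: [0.7, 5.5, -6.4]
width: 0.0271
```

```bash
python3 - <<'E'
from h import *
from workcell import viewer
s=viewer.capture("side"); pickle.dump(s,open("side5.pkl","wb"))
f=lambda n:cv2.resize(pickle.load(open(n,"rb"))["image"][205:260,200:240,::-1],None,fx=9,fy=9,interpolation=cv2.INTER_CUBIC)
cv2.imwrite("pics/p5.png",np.hstack([f("side4.pkl"),f("side5.pkl")]))
E
```

```text
(no output)
```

View pics/p5.png

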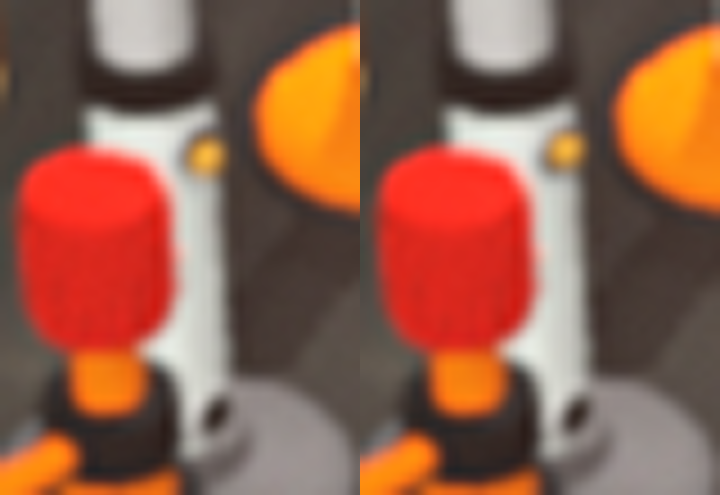

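>>> {"op": "send_rows", "data": {
  "rows": [
    [0, 0, -0.6, 0, 0, 0],
    [0, 0, 0, 0, 0, 0]
  ]
}}

```text
clock: 10.78
tcp_pos: [0.6183, 0.2141, 0.2816]
ee_rot: [0.84, -0.543, -0.0, 0.0]
ft_force: [1.1, 4.6, -6.8]
width: 0.0272
```

>>> {"op": "send_rows", "data": {
  "rows": [
    [0, 0, -0.6, 0, 0, 0],
    [0, 0, 0, 0, 0, 0]
  ]
}}

```text
clock: 11.02
tcp_pos: [0.6183, 0.2141, 0.2822]
ee_rot: [0.84, -0.543, -0.0, 0.0]
ft_force: [0.7, 5.8, -6.1]
width: 0.0273
```

>>> {"op": "send_rows", "data": {
  "rows": [
    [0, 0, -0.6, 0, 0, 0],
    [0, 0, 0, 0, 0, 0]
  ]
}}

```text
clock: 11.28
tcp_pos: [0.6183, 0.2141, 0.2826]
ee_rot: [0.84, -0.543, -0.0, 0.0]
ft_force: [2.4, 4.9, -8.2]
width: 0.0273
```

>>> {"op": "send_rows", "data": {
  "rows": [
    [0, 0, -0.6, 0, 0, 0],
    [0, 0, 0, 0, 0, 0]
  ]
}}

```text
clock: 11.52
tcp_pos: [0.6183, 0.2142, 0.2827]
ee_rot: [0.84, -0.543, -0.0, 0.0]
ft_force: [3.8, 5.7, -12.7]
width: 0.0275
```

It has locked at the top: the TCP holds at 0.2827 while the force rises to 12.7 N. I'll ease down to mid-play and feel for the lower stop as well.

>>> {"op": "send_rows", "data": {
  "rows": [
    [0, 0, 1, 0, 0, 0],
    [0, 0, 1, 0, 0, 0],
    [0, 0, 1, 0, 0, 0],
    [0, 0, 1, 0, 0, 0],
    [0, 0, 0, 0, 0, 0]
  ]
}}

```text
clock: 12.15
tcp_pos: [0.6184, 0.2142, 0.2801]
ee_rot: [0.84, -0.543, -0.0, -0.0]
ft_force: [-3.0, 3.4, 1.3]
width: 0.0277
```

>>> {"op": "send_rows", "data": {
  "rows": [
    [0, 0, 0.7, 0, 0, 0],
    [0, 0, 0.7, 0, 0, 0],
    [0, 0, 0, 0, 0, 0]
  ]
}}

```text
clock: 12.52
tcp_pos: [0.6184, 0.2141, 0.2788]
ee_rot: [0.84, -0.543, -0.0, -0.0]
ft_force: [-3.4, 4.3, 1.9]
width: 0.0274
```

>>> {"op": "send_rows", "data": {
  "rows": [
    [0, 0, 0.7, 0, 0, 0],
    [0, 0, 0, 0, 0, 0]
  ]
}}

```text
clock: 12.78
tcp_pos: [0.6184, 0.2142, 0.2782]
ee_rot: [0.84, -0.543, -0.0, -0.0]
ft_force: [-3.8, 4.0, 4.1]
width: 0.0277
```

>>> {"op": "send_rows", "data": {
  "rows": [
    [0, 0, 0.7, 0, 0, 0],
    [0, 0, 0, 0, 0, 0]
  ]
}}

```text
clock: 13.02
tcp_pos: [0.6184, 0.2142, 0.278]
ee_rot: [0.84, -0.543, 0.0, -0.0]
ft_force: [-6.3, 2.6, 8.4]
width: 0.0273
```

>>> {"op": "send_rows", "data": {
  "rows": [
    [0, 0, 0.5, 0, 0, 0],
    [0, 0, 0, 0, 0, 0]
  ]
}}

```text
clock: 13.28
tcp_pos: [0.6184, 0.2142, 0.2779]
ee_rot: [0.84, -0.543, 0.0, -0.0]
ft_force: [-8.3, 1.6, 13.0]
width: 0.0275
```

Both stops are felt, at 0.2779 and 0.2827. I'll return to mid-play, relax and open.

>>> {"op": "send_rows", "data": {
  "rows": [
    [0, 0, -1.2, 0, 0, 0],
    [0, 0, -1.2, 0, 0, 0],
    [0, 0, -0.8, 0, 0, 0],
    [0, 0, 0.3, 0, 0, 0],
    [0, 0, 0, 0, 0, 0]
  ]
}}

```text
clock: 13.9
tcp_pos: [0.6183, 0.2142, 0.2792]
ee_rot: [0.84, -0.543, -0.0, 0.0]
ft_force: [-1.5, 4.2, -2.4]
width: 0.0272
```

>>> {"op": "send_rows", "data": {
  "rows": [
    [0, 0, 0, 0, 0, 0],
    [0, 0, 0, 0, 0, 0],
    [0, 0, 0, 0, 0, 0],
    [0, 0, 0, 0, 0, 0],
    [0, 0, 0, 0, 0, 0],
    [0, 0, 0, 0, 0, 0],
    [0, 0, 0, 0, 0, 0]
  ],
  "gripper": 1
}}

```text
clock: 14.78
tcp_pos: [0.6184, 0.2141, 0.2791]
ee_rot: [0.84, -0.543, -0.0, 0.0]
ft_force: [1.0, -0.1, 0.2]
width: 0.0908
```

>>> {"op": "send_rows", "data": {
  "rows": [
    [0, 0, -10, 0, 0, 0],
    [0, 0, -20, 0, 0, 0],
    [0, 0, -30, 0, 0, 0],
    [0, 0, -30, 0, 0, 0],
    [0, 0, -20, 0, 0, 0],
    [0, 0, 0, 0, 0, 0]
  ]
}}

```text
clock: 15.52
tcp_pos: [0.6189, 0.2142, 0.3912]
ee_rot: [0.84, -0.543, 0.001, -0.001]
ft_force: [-0.2, -0.2, -0.7]
width: 0.0911
```

```bash
python3 - <<'E'
from h import *
tool([(.618,.2136,.40)])
from workcell import viewer
s=viewer.capture("side"); t=viewer.capture("top"); pickle.dump(s,open("side6.pkl","wb"))
b=redblob(s,proj(s,[(.6177,.2124,.278)])[0]); print(b[1:])
r=least_squares(lambda z:hullcent(proj(s,cyl(np.array([.6177,.2124,z[0]]))))[0]-b[2],[.27]); print("z",r.x,r.fun)
cv2.imwrite("pics/p6.png",np.hstack([cv2.resize(s["image"][130:270,170:290,::-1],(480,560),interpolation=cv2.INTER_CUBIC),cv2.resize(s["image"][:,:,::-1],(320,240)).repeat(1,0) if 0 else cv2.copyMakeBorder(cv2.resize(s["image"][:,:,::-1],(320,240)),0,320,0,0,cv2.BORDER_CONSTANT)]))
E
```

```text
t 15.53 pos [0.6189 0.2142 0.3912] F [-0.2 -0.2 -0.7] w 0.0911
(0.618, 0.2136, 0.4) tool mm [ 0.2  1.1 -8.8]
(array([204, 142,  33,  23, 341], dtype=int32), array([215.55718475, 153.81524927]))
z [0.27176244] [-3.4716255   0.22908876]
```

View pics/p6.png

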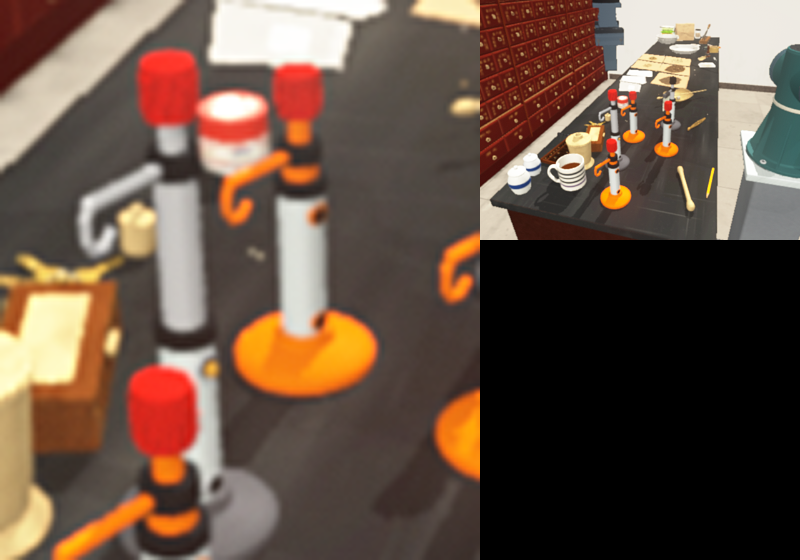

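The post stands raised with brass in the upper hole at crop (211,369). The gripper is clear above it and the neighbouring stands look unmoved. The red blob had merged with the jar lid, so I'll redo the height from the knob's visible pixel and then hand in.

```bash
python3 - <<'E'
from h import *
s=pickle.load(open("side6.pkl","rb")); uv=np.array([170+167/4,130+87/4])
r=least_squares(lambda z:hullcent(proj(s,cyl(np.array([.6177,.2124,z[0]]))))[0]-uv,[.27]); print("knob z",r.x,r.fun)
a=pickle.load(open("side0.pkl","rb"))["image"].astype(int); d=np.abs(a-s["image"]).max(2)
print("clip area diff",d[120:210,285:325].max())
from workcell import arm
print(arm.job_done())
E
```

```text
knob z [0.27687173] [ 0.1817225  -0.00973259]
clip area diff 37
the job is handed in; nothing more can be done
None
```

I drew up the red-knobbed hook stand (dark foot, steel hook) until its button popped out through the upper hole, then let go and handed it in at about 15.5 s. It stands locked there.

**What I did:** I gripped the red knob, lifted it about 62 mm straight up, opened the gripper and backed off about 110 mm above it. The arm was touching nothing at the end.

**Checks on the lock:**
- **Stops:** the post came to a stop both ways, with about 13 N at each end and about 4.8 mm between them. The stated play is about 4 mm.
- **Button:** brass shows in the upper hole after release.
- **Knob height:** about 277 mm by camera, against 278 mm expected at the upper hole.

**Other stands:** I didn't touch the clip stand or the orange stands. The side camera shows only small pixel changes around the clip stand (at most 37 of 255).

**One check that failed:** my first automatic height reading after release (272 mm) was wrong because the knob's red merged with the jar lid behind it. The 277 mm figure is the same measurement redone from the knob position I read off by eye in the close-up.

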